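# Fetch the till key from under the card-terminal riser with a reacher

## Task

The red till key has slid under the clear riser that carries the card terminal. Lift the orange reacher out of its stand by its neck, lay it down on the counter and take it again by its grip; squeeze its trigger to close the jaws on the key where it lies, draw the key out held in the jaws and set it down flat on the floor of the wooden cash tray, never touching the key with the robot itself. Finally leave the reacher lying flat on the counter clear of the tray with its trigger released, and do not disturb the white cup, the blue sugar pot or the brass milk jug.

Things in the scene. Friction and masses are not known exactly. Their poses are not given: they have to be found in the camera images.
- riser: fixed clear riser, left or right of the robot: 260 (x) x 140 (y) x 66 mm high, with a card terminal (84 x 130 mm, top at 111 mm) centred at its x = -75 mm. Side panels 6 mm thick close its +x and -x ends; the 60 mm high, 248 mm wide gap under it is open at its +y and -y sides. Origin on the counter under its centre
- key_center (a point): centre of the till key's fob: a loose red disc 34 mm across and 16 mm thick lying flat on the counter, with a small brass loop standing on its top up to 32 mm; about 40 g. This point is 8 mm above the disc's underside
- stand: fixed stand on the side opposite the riser; board 300 (x) x 84 x 4 mm, origin under its centre. Round x = -155 to -50 mm walls rise to 58 mm on three sides (open to +x), 74 mm apart inside, hugging the reacher's grip: it can be taken only by the neck and must go straight up 60 mm. The reacher starts on the board, its origin at the stand's x = -100 mm, same axes
- reacher: loose reacher, 260 g, 285 mm long, 44 mm tall, flat underside; x to the jaws, z up. Origin under the middle of the grip; centre of mass near x = 27 mm. Spans x = -43 to 242 mm. Black block at x = 43 to 60 mm (y = -25 to 31 mm); then a bar 14 mm thick, 20 mm up, runs through the neck to the crosshead (x = 189 to 199 mm, 76 mm wide, 12 to 28 mm up) that carries the jaws
- reacher_grip (a point): middle of the grip, 22 mm above the reacher's underside. Fixed black plate 86 mm long, outer face at y = +31 mm; orange trigger plate 60 mm long, outer face at y = -31 mm when free; both 44 mm tall. Squeeze the two together along y (62 mm wide when free)
- reacher_neck (a point): centre of the reacher's orange neck block, 40 (x) x 18 (y) x 44 mm tall, 95 mm ahead of the grip; 22 mm above the underside. Grasp it across y
- reacher_jaws (a point): the place midway between the two jaws where an item should lie, 222 mm ahead of the grip, 14 mm above the underside. The jaws are two parallel orange plates, x = 196 to 242 mm, 2 to 27 mm above the underside, each 6 mm thick; inner faces 56 mm apart when free, outer faces 68 mm
- trigger (a joint): how far the trigger is squeezed in, 0 to 0.016 m. Each jaw moves in by as much (jaw gap = 56 mm - 2 x value; grip width = 62 mm - value); the jaws meet the key at about 0.011. Sprung: starts to move at 12 N, takes 15.5 N at 0.011; the squeeze beyond that goes half to each jaw (30 N in all grips the key well). Let go, it returns to 0
- jaw_l: the reacher's jaw on its +y side; only its contact with the key matters
- jaw_r: the reacher's jaw on its -y side; only its contact with the key matters
- key: the till key as a body, origin at the centre of its underside; z up
- tray_floor (a point): centre of the floor of the fixed wooden cash tray, 5 mm above the counter; tray 100 (its x) x 120 (its y) mm outside, walls 5 mm thick, rim 10 mm above the counter
- cup: bystander: loose white cup, 62 mm across at the rim, 58 mm tall; origin under its centre. It stands near an open side of the riser
- sugar_pot: bystander: loose blue pot of paper sachets, 60 mm across, 54 mm tall (sachets to 66 mm); origin under its centre. It stands near an open side of the riser
- milk_jug: bystander: small loose brass milk jug, 56 mm across, 50 mm tall; origin under its centre
There are look-alikes about, which are no part of the job. Of the things shaped like the part that bears tray_floor, the dark wooden one is meant.

How it is judged (in metres and radians):
On the way, in this order (a step that is already met when the one before it is completed fails the run):
1. the reacher has been taken from its stand and lies on the counter, let go (not (x of reacher_grip in the frame of stand between -0.18 and 0.18 m and y of reacher_grip in the frame of stand between -0.065 and 0.065 m) and height (world z) of reacher_grip below 0.026 m and angle between reacher's own z axis and vertical below 0.1 rad and contact force between the fingers and reacher below 0.2 N), for 0.1 s.
2. the jaws, closed by the trigger, grip the key under the riser (contact force between each of jaw_l, jaw_r and key above 0.5 N and value of joint trigger above 0.006 m and x of key_center in the frame of riser between -0.125 and 0.125 m and y of key_center in the frame of riser between -0.07 and 0.07 m), for 0.2 s.
3. the key is out from under the riser, held in the jaws (contact force between each of jaw_l, jaw_r and key above 0.5 N and not (x of key_center in the frame of riser between -0.147 and 0.147 m and y of key_center in the frame of riser between -0.087 and 0.087 m)), for 0.1 s.
4. the key is over the tray, held in the jaws (contact force between each of jaw_l, jaw_r and key above 0.5 N and x of key_center in the frame of tray_floor between -0.05 and 0.05 m and y of key_center in the frame of tray_floor between -0.06 and 0.06 m), for 0.1 s.
At the end, for the whole second after the job is handed in: key at rest, flat (0.15 rad) on the tray floor, between the walls; reacher at rest, flat (0.07 rad) on the counter, jaws over 70 mm from the tray centre, off the key, trigger sprung back (under 3 mm); cup, sugar pot and milk jug within 20 mm of their start (x of key_center in the frame of tray_floor between -0.032 and 0.032 m and y of key_center in the frame of tray_floor between -0.042 and 0.042 m and z of key_center in the frame of tray_floor below 0.013 m and angle between key's own z axis and vertical below 0.15 rad and linear speed of each of key, reacher below 0.03 m/s and contact force between reacher and key below 0.1 N and value of joint trigger below 0.003 m and height (world z) of reacher_grip below 0.027 m and height (world z) of reacher_jaws below 0.02 m and angle between reacher's own z axis and vertical below 0.07 rad and horizontal distance between reacher_jaws and tray_floor above 0.07 m); the robot touches nothing.
It fails at once if the robot itself touches the key (contact force between any of the fingers, the arm and key above 0.3 N).
It fails at once if the white cup is moved more than 20 mm or tipped (distance of cup from where it was at the start of the episode above 0.02 m or angle between cup's own z axis and vertical above 0.25 rad).
It fails at once if the blue sugar pot is moved more than 20 mm or tipped (distance of sugar_pot from where it was at the start of the episode above 0.02 m or angle between sugar_pot's own z axis and vertical above 0.25 rad).
It fails at once if the milk jug is moved more than 20 mm or tipped (distance of milk_jug from where it was at the start of the episode above 0.02 m or angle between milk_jug's own z axis and vertical above 0.25 rad).
It also fails if it takes over 72 s, if anything falls off the work surface, if the arm or the gripper's body presses on something with over 40 N, if the wrist force passes 120 N, or if a joint passes its speed limit or range.

## Robot

A 6-joint arm with a two-finger parallel gripper is mounted at the origin on the work surface. World frame = base frame: x ahead of the robot, y to its left, z up, the work surface at z = 0. Lengths are in m, angles in degrees, forces in N, time in s.
With the tool pointing down it reaches from about 0.325 to 0.9 m from the base axis. Payload 6.1 kg.
Tool frame: the origin (TCP) lies at the very end of the fingers, on their centre line; the grasp point (between the pads) lies 19 mm behind it; z points along the fingers, y is the line along which they close (so a half turn about z gives the same grasp; the last joint's range is limited). The gripper opens to 87 mm and grips with 3 to 60 N. Pads are 19 mm wide; open, the fingers measure 117 mm over their backs; the gripper's body (75 mm by 190 mm) begins 51 mm behind the grasp point.
Start: joints at [58.952, 12.628, 87.462, -0, 79.91, -7.225], TCP at [0.252, 0.572, 0.197] pointing down, gripper open.
Joint ranges: [-170.65, 170.65], [-52.31, 119.04], [5.05, 147.46], [-71.25, 251.25], [11.57, 151.72], [-153.62, 153.62]. Speed limits (degrees/s): [147.25, 147.25, 172.46, 180, 180, 180].

## Interface

Orientations are given as a 3x3 rotation matrix whose columns are the frame's x, y, z axes.
In Python, from workcell import state, capture, camera_info, finish_job, silhouettes, place_of gives the robot as it stands. The module is installed in compiled form; this text tells all that it offers.
- The arm moves only by the tool send_rows, never from a script. Its argument "commands" is a list of rows, each a list of 2 entries, a list of its own where there are three numbers: the shift along the tool's x, y, z each as a share of 0.03 m, from -1 to 1, then the turn about the tool's z as a share of 0.08 rad, from -1 to 1. A call has 1 to 10 rows; each row shifts and turns the commanded pose from where the row before left it, along the tool's axes as they then stand; what a row does not reach is not made up. A row lasts 1/12 s, in which the tool goes at most 41.7 mm and 7.16 degrees, less where a joint would pass 70% of its speed; a pose out of reach is approached as far as the arm can. A call with a number of a shift or a turn outside -1 to 1 is refused whole. A call with a gripper value outside its range is refused whole. "gripper" is the closure, from 0 (fully open) to 1 (shut), set as the call begins (left out, the last holds). The fingers move at their own pace and stop on an object; the grip force is fixed at half the most. Time passes only in rows, so rows that do not move let the fingers close. It gives the time, the measured TCP pose, the force, the opening and the grip force at its end, in the units of the state.
- state(): the state, without advancing time (a new reading comes with each control period).
- capture(name): name is "scene" or "top" or "wrist"; returns (picture, depth): 400x640x3 uint8, blue, green, red; 400x640 float32, m along the optical axis (not along the pixel's ray), 0 where there is no reading.
- camera_info(name): a dict with "fx", "fy", "cx", "cy" (pixels), "T" (4x4, takes a point from camera to world coordinates); the wrist camera has in their place "hand_eye" (4x4, takes a point from camera to tool coordinates, whose origin is the TCP and whose axes are the flange's). Camera axes: x right, y up, looking along -z (the intrinsics and any distortion apply to the point x, -y, -z); pixel columns grow to the right and rows downward; lengths in m; the calibration is good to about 2 mm. A picture is of the moment at which its call begins: read the wrist's pose just before it. camera_info takes no time and is no camera call.
- finish_job(): hands the job in; it is judged then, once.
Trained networks look in the newest picture that a camera, given by its name, has taken for a name from the list of things; names that differ only in an ending like _2 or _b are one class to them, and where a whole thing is asked for, a point or a joint stands for the part that bears it (a point fixed in the world has none). Each returns a list of dicts, best first, with "confidence" (0 to 1); they miss things now and then, are a little off and sometimes report something else, mostly with a low value. They report only what shows in the picture. A call takes as long as a camera call. They do not tell look-alikes from the thing itself.
- silhouettes(target, camera): "pixels" (400x640 bool, what is visible of it) and "extent" ([left, top, right, bottom] in pixels, round what is visible of it).
- place_of(target, camera): "pixel" ([column, row] in pixels: a listed point, or the origin of a listed thing).
The state is a dict: "clock": time; "joint_positions": joint angles; "qd": joint speeds; "joint_torque": joint torques, N m; "position": TCP position; "orientation": TCP orientation; "ft_force": force on the tool from outside, world axes, zero at the start; "wrist_torque": the same for the moment, N m; "grip_width": opening from 0.0 (shut) to 1.0 (fully open); "grip_force": force on a finger pad.
Only numpy, scipy, OpenCV 4.12 (cv2) and the standard library are available. Lean on these libraries where they do the work, as an engineer would, in place of code of your own. Each camera call takes 0.05 s, during which the arm holds its last target. There are 200 camera calls.

## Working session

There is one attempt and no reset: what is moved stays moved. The work goes in short steps, Python scripts to look and compute and a tool call to move; the robot and the scene stay as the last step left them, time stands still between calls to the robot, and variables do not carry over. Pictures are saved under pics/ and viewed, at most 13 in all, crops included, and the job is handed in when it is done.

Besides the shell and the picture viewer there is one more tool, called after ">>>" as name([rows], argument=value, ...), one row to a line, values as JSON. send_rows: Moves the arm, as the interface text tells. Shift numbers are shares of 0.03 m and turn numbers shares of 0.08 rad, none past 1 either way. Its arguments: {"type":"object","properties":{"commands":{"type":"array","items":{"type":"array"}},"gripper":{"type":"number"}},"required":["commands"]}

```bash
mkdir -p pics; cat > h.py <<'E'
import numpy as np, cv2
from workcell import *
def pix2w(cam,d,u,v,z=None):
    i=camera_info(cam); T=np.array(i["T"]) if "T" in i else None
    if T is None:
        s=state(); T=np.eye(4); T[:3,:3]=s["orientation"]; T[:3,3]=s["position"]; T=T@np.array(i["hand_eye"])
    r=np.array([(u-i["cx"])/i["fx"],-(v-i["cy"])/i["fy"],-1.0])
    if z is None:
        return (T@np.append(r*d[int(v),int(u)],1))[:3]
    w=T[:3,:3]@r; return T[:3,3]+w*(z-T[2,3])/w[2]
E
python3 - <<'E'
from h import *
for c in ["top","scene"]:
    p,d=capture(c); cv2.imwrite(f"pics/{c}0.png",p); np.save(f"{c}_d.npy",d)
    i=camera_info(c); print(c,{k:(np.round(np.array(v),3).tolist()) for k,v in i.items()})
    for t in ["riser","key_center","stand","reacher_grip","reacher_neck","reacher_jaws","tray_floor","cup","sugar_pot","milk_jug"]:
        for r in place_of(t,c)[:3]:
            u,v=r["pixel"]; 
            try: w=pix2w(c,d,u,v)
            except Exception: w=np.zeros(3)
            print(t,round(r["confidence"],2),np.round([u,v]),np.round(w,3))
print(state())
print(camera_info("wrist"))
E
```

```text
top {'fx': 476.774, 'fy': 476.774, 'cx': 317.709, 'cy': 197.545, 'T': [[-0.01, 0.996, -0.087, 0.358], [-1.0, -0.011, -0.011, -0.028], [-0.011, 0.087, 0.996, 1.401], [0.0, 0.0, 0.0, 1.0]]}
riser 0.89 [221. 165.] [0.571 0.262 0.06 ]
stand 0.72 [408. 124.] [ 0.697 -0.285  0.003]
stand 0.71 [406. 168.] [ 0.559 -0.269  0.036]
tray_floor 0.95 [312. 217.] [0.422 0.003 0.003]
tray_floor 0.86 [251. 257.] [0.308 0.183 0.009]
tray_floor 0.84 [426. 295.] [ 0.193 -0.324  0.002]
cup 0.78 [182. 127.] [0.695 0.39  0.006]
sugar_pot 0.93 [267. 200.] [0.47  0.13  0.063]
milk_jug 0.88 [308. 106.] [0.742 0.012 0.05 ]
milk_jug 0.18 [268. 201.] [0.465 0.127 0.065]
scene {'fx': 487.485, 'fy': 487.485, 'cx': 315.958, 'cy': 198.737, 'T': [[0.695, -0.578, 0.427, 1.073], [0.719, 0.551, -0.424, -0.583], [0.01, 0.602, 0.799, 1.151], [0.0, 0.0, 0.0, 1.0]]}
riser 0.57 [400. 178.] [0.606 0.225 0.063]
stand 0.6 [258. 288.] [ 0.573 -0.288  0.022]
reacher_grip 0.7 [239. 261.] [ 0.468 -0.269  0.009]
reacher_neck 0.89 [260. 282.] [ 0.574 -0.28   0.05 ]
reacher_jaws 0.95 [291. 317.] [ 0.682 -0.274  0.003]
tray_floor 0.86 
[... 794 characters left out ...]
-05],
       [-1.59200613e-06,  2.01958189e-05, -1.00000000e+00]]), 'ft_force': array([-0.38549517,  0.24927487,  0.29227035]), 'wrist_torque': array([-0.03082399, -0.0232282 , -0.04522835]), 'grip_force': 0.0, 'grip_width': 0.9999468920530985}
{'fx': 280.8492826098742, 'fy': 280.8492826098742, 'cx': 323.6952054783285, 'cy': 203.67088853630904, 'hand_eye': array([[-4.42471169e-04,  9.53124117e-01,  3.02579282e-01,
         8.39301341e-02],
       [ 9.99999896e-01,  3.88750342e-04,  2.37768414e-04,
         1.09425475e-03],
       [ 1.08995010e-04,  3.02579356e-01, -9.53124190e-01,
        -1.87904105e-01],
       [ 0.00000000e+00,  0.00000000e+00,  0.00000000e+00,
         1.00000000e+00]])}
```

View pics/top0.png

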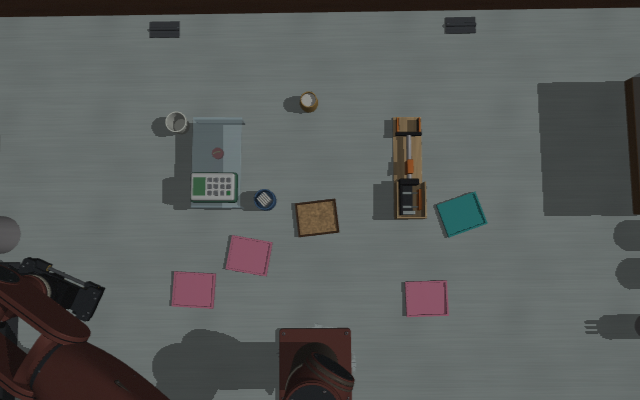

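View pics/scene0.png

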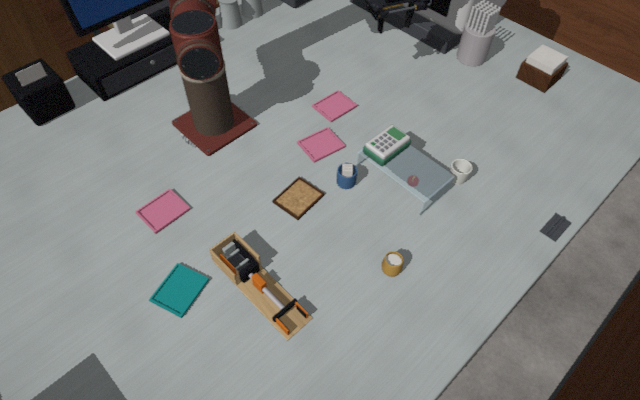

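The top view shows the reacher in its stand at (408,165) with the jaws towards +x. The red key lies under the riser at (218,153), with the terminal end towards the robot. The cup is at (176,122), the sugar pot at (264,200) and the jug at (309,102).

Tray candidates are dark wooden (317,217), teal (461,214), and pink (248,255), (193,289) and (426,298). I choose the dark wooden one at (317,217).

```bash
python3 - <<'E'
from h import *
from scipy.optimize import least_squares
P={c:cv2.imread(f"pics/{c}0.png") for c in ["top","scene"]}
def ray(c,u,v):
    i=camera_info(c);T=np.array(i["T"]);r=T[:3,:3]@np.array([(u-i["cx"])/i["fx"],-(v-i["cy"])/i["fy"],-1.0]);return T[:3,3],r/np.linalg.norm(r)
def tri(a,b):
    o1,r1=ray("top",*a);o2,r2=ray("scene",*b)
    A=np.eye(3)*2-np.outer(r1,r1)-np.outer(r2,r2);b=(np.eye(3)-np.outer(r1,r1))@o1+(np.eye(3)-np.outer(r2,r2))@o2
    p=np.linalg.solve(A,b);return np.round(p,4)
# key: reddest blob within riser region
def red(c,x0,y0,x1,y1):
    im=P[c][y0:y1,x0:x1].astype(int);m=(im[...,2]-(im[...,0]+im[...,1])//2)>12
    n,l,s,ce=cv2.connectedComponentsWithStats(m.astype(np.uint8));k=1+np.argmax(s[1:,4]);print(c,"red",s[k],ce[k]);return ce[k]+[x0,y0]
k=tri(red("top",195,130,238,170),red("scene",395,165,435,200));print("key",k)
for c in ["top","scene"]: print(c,pix2w(c,None,*red(c,*((195,130,238,170) if c=="top" else (395,165,435,200))),z=0.014).round(4))
for c in ["top","scene"]:
  for t,z in [("riser",.066),("stand",.03),("reacher",.03),("tray_floor",.008),("cup",.03),("sugar_pot",.03),("milk_jug",.03)]:
    for r in silhouettes(t,c)[:3]:
        m=r["pixels"].astype(np.uint8)
        pts=np.argwhere(m)[:,::-1]
        w=np.array([pix2w(c,None,u,v,z=z)[:2] for u,v in pts])*1000
        (cx,cy),(a,b),ang=cv2.minAreaRect(w.astype(np.float32))
        print(c,t,round(r["confidence"],2),r["extent"],"ctr",round(cx),round(cy),"size",round(a),round(b),"ang",round(ang,1))
E
```

```text
top red [17 18 11 11 81] [22.2345679  22.97530864]
scene red [13 10 11 11 92] [17.59782609 15.56521739]
key [0.6148 0.2833 0.0096]
top red [17 18 11 11 81] [22.2345679  22.97530864]
top [0.6141 0.2824 0.014 ]
scene red [13 10 11 11 92] [17.59782609 15.56521739]
scene [0.6165 0.2799 0.014 ]Traceback (most recent call last):
  File "<stdin>", line 21, in <module>
  File "h.py", line 4, in pix2w
    i=camera_info(cam); T=np.array(i["T"]) if "T" in i else None
ValueError: time passes only in moves, steps and waits
```

```bash
cat > h.py <<'E'
import numpy as np, cv2
from workcell import *
_c={}
def info(cam):
    if cam not in _c:
        i=dict(camera_info(cam))
        if "T" not in i:
            s=state(); T=np.eye(4); T[:3,:3]=s["orientation"]; T[:3,3]=s["position"]; i["T"]=T@np.array(i["hand_eye"])
        _c[cam]=i
    return _c[cam]
def pix2w(cam,d,u,v,z=None):
    i=info(cam); T=np.array(i["T"])
    r=np.array([(u-i["cx"])/i["fx"],-(v-i["cy"])/i["fy"],-1.0])
    if z is None: return (T@np.append(r*d[int(v),int(u)],1))[:3]
    w=T[:3,:3]@r; return T[:3,3]+w*(z-T[2,3])/w[2]
def rects(c,L):
    for t,z in L:
        for r in silhouettes(t,c)[:3]:
            pts=np.argwhere(r["pixels"])[:,::-1]
            w=np.array([pix2w(c,None,u,v,z=z)[:2] for u,v in pts])*1000
            (cx,cy),(a,b),ang=cv2.minAreaRect(w.astype(np.float32))
            print(c,t,round(r["confidence"],2),r["extent"],"ctr",round(cx),round(cy),"size",round(a),round(b),"ang",round(ang,1),"mean",w.mean(0).round())
E
python3 - <<'E'
from h import *
for c in ["top","scene"]:
    capture(c)
    rects(c,[("riser",.066),("stand",.03),("reacher",.03),("tray_floor",.008),("cup",.03),("sugar_pot",.03),("milk_jug",.03)])
E
```

```text
top riser 0.88 [191.7, 112.4, 243.0, 210.4] ctr 578 273 size 147 266 ang 88.9 mean [577. 274.]
top stand 0.8 [392.7, 116.7, 428.2, 219.7] ctr 563 -279 size 93 295 ang 89.6 mean [ 572. -276.]
top stand 0.27 [292.5, 201.8, 338.2, 238.3] ctr 420 -8 size 99 121 ang 6.1 mean [420.  -9.]
top reacher 0.93 [394.4, 123.0, 422.1, 216.2] ctr 567 -278 size 281 76 ang 0.1 mean [ 533. -276.]
top tray_floor 0.97 [291.8, 199.2, 340.2, 235.8] ctr 421 -7 size 101 123 ang 6.4 mean [421.  -8.]
top tray_floor 0.92 [436.6, 189.9, 488.8, 236.3] ctr 428 -431 size 102 125 ang 18.7 mean [ 427. -431.]
top tray_floor 0.76 [225.0, 236.3, 270.6, 273.3] ctr 314 189 size 119 101 ang 80.4 mean [313. 190.]
top cup 0.97 [165.1, 112.5, 187.9, 136.1] ctr 701 399 size 77 60 ang 44.8 mean [703. 400.]
top sugar_pot 0.55 [255.1, 190.4, 277.9, 209.4] ctr 473 141 size 62 53 ang 44.7 mean [474. 140.]
top milk_jug 0.74 [298.8, 89.3, 318.7, 113.2] ctr 761 11 size 50 63 ang 89.4 mean [761.  11.]
scene riser 0.92 [352.3, 126.9, 452.0, 212.9] ctr 586 268 size 287 209 ang 0.3 mean [586. 272.]
scene riser 0.47 [336.3, 160.7, 358.2, 1
[... 156 characters left out ...]
cene reacher 0.89 [216.9, 239.7, 306.8, 331.8] ctr 564 -276 size 76 305 ang 87.7 mean [ 545. -278.]
scene tray_floor 0.98 [137.7, 190.0, 190.6, 233.8] ctr 185 -323 size 107 122 ang 1.8 mean [ 186. -325.]
scene tray_floor 0.79 [146.2, 264.5, 210.9, 317.4] ctr 426 -432 size 106 123 ang 19.2 mean [ 428. -434.]
scene tray_floor 0.79 [313.1, 91.2, 356.4, 122.9] ctr 216 349 size 132 110 ang 85.0 mean [217. 347.]
scene cup 0.62 [448.0, 160.1, 472.7, 184.7] ctr 700 401 size 63 105 ang 36.5 mean [697. 402.]
scene sugar_pot 0.57 [337.2, 163.1, 358.0, 186.4] ctr 470 139 size 62 102 ang 37.7 mean [471. 138.]
scene milk_jug 0.69 [380.8, 251.1, 406.2, 277.4] ctr 762 10 size 55 78 ang 26.2 mean [763.  10.]
```

>>> send_rows([
  [[0,0,-1],1],
  [[0,0,-1],1],
  [[0,0,-1],1],
  [[0,0,0],1],
  [[0,0,0],1],
  [[0,0,0],1],
  [[0,0,0],1],
  [[0,0,0],1],
  [[0,0,0],1],
  [[0,0,0],1],
], gripper=0)

```text
clock: 2.78
position: [0.2524, 0.5717, 0.2873]
orientation: [[-0.344, 0.939, -0.0], [0.939, 0.344, -0.0], [-0.0, -0.0, -1.0]]
ft_force: [-0.9, 0.1, 0.6]
grip_width: 1.0
grip_force: 0.0
```

>>> send_rows([
  [[0,0,0],1],
  [[0,0,0],1],
  [[0,0,0],1],
  [[0,0,0],1],
  [[0,0,0],1],
  [[0,0,0],1],
  [[0,0,0],1],
  [[0,0,0],1],
  [[0,0,0],1],
  [[0,0,0],1],
])

```text
clock: 3.62
position: [0.2524, 0.5717, 0.2873]
orientation: [[0.434, 0.901, 0.0], [0.901, -0.434, 0.0], [0.0, -0.0, -1.0]]
ft_force: [0.1, 0.7, -0.0]
grip_width: 1.003
grip_force: 0.0
```

>>> send_rows([
  [[0,0,0],1],
  [[0,0,0],1],
  [[0,0,0],1],
  [[0,0,0],1],
  [[0,0,0],1],
  [[0,0,0],1],
  [[0,0,0],1],
  [[0,0,0],1],
  [[0,0,0],1],
  [[0,0,0],1],
])

```text
clock: 4.45
position: [0.2524, 0.5717, 0.2873]
orientation: [[0.949, 0.316, -0.0], [0.316, -0.949, -0.0], [-0.0, 0.0, -1.0]]
ft_force: [0.2, -0.3, 0.5]
grip_width: 1.002
grip_force: 0.0
```

>>> send_rows([
  [[0,0,0],1],
  [[0,0,0],1],
  [[0,0,0],1],
  [[0,0,0],1],
  [[0.36,1,0],0],
  [[0.36,1,0],0],
  [[0.36,1,0],0],
  [[0.36,1,0],0],
  [[0.36,1,0],0],
  [[0.36,1,0],0],
])

```text
clock: 5.28
position: [0.3185, 0.3907, 0.2874]
orientation: [[1.0, 0.006, 0.0], [0.006, -1.0, 0.0], [0.0, -0.0, -1.0]]
ft_force: [-0.1, -1.9, 0.6]
grip_width: 0.999
grip_force: 0.0
```

>>> send_rows([
  [[0.36,1,0],0],
  [[0.36,1,0],0],
  [[0.36,1,0],0],
  [[0.36,1,0],0],
  [[0.36,1,0],0],
  [[0.36,1,0],0],
  [[0.36,1,0],0],
  [[0.36,1,0],0],
  [[0.36,1,0],0],
  [[0.36,1,0],0],
])

```text
clock: 6.12
position: [0.4283, 0.0912, 0.2877]
orientation: [[1.0, 0.006, 0.001], [0.006, -1.0, 0.0], [0.001, -0.0, -1.0]]
ft_force: [0.6, 1.0, 0.6]
grip_width: 1.001
grip_force: 0.0
```

>>> send_rows([
  [[0.36,1,0],0],
  [[0.36,1,0],0],
  [[0.36,1,0],0],
  [[0.36,1,0],0],
  [[0.36,1,0],0],
  [[0.36,1,0],0],
  [[0.36,1,0],0],
  [[0.36,1,0],0],
  [[0.36,1,0],0],
  [[0.36,1,0],0],
])

```text
clock: 6.95
position: [0.5381, -0.2083, 0.2874]
orientation: [[1.0, 0.006, 0.0], [0.006, -1.0, -0.0], [0.0, 0.0, -1.0]]
ft_force: [-0.6, -0.1, 0.8]
grip_width: 0.996
grip_force: 0.0
```

>>> send_rows([
  [[0.36,1,0],0],
  [[0.36,1,0],0],
  [[0,0,0],0],
])

```text
clock: 7.2
position: [0.5601, -0.2716, 0.2859]
orientation: [[1.0, 0.002, -0.001], [0.002, -1.0, -0.001], [-0.001, 0.001, -1.0]]
ft_force: [-0.5, 0.0, 0.3]
grip_width: 1.001
grip_force: 0.0
```

```bash
cat > wr.py <<'E'
from h import *
import sys
n=sys.argv[1]; p,d=capture("wrist"); cv2.imwrite(f"pics/{n}.png",p)
for a in sys.argv[2:]:
    t,z=a.split(":"); z=float(z)
    for r in place_of(t,"wrist")[:2]: print(t,round(r["confidence"],2),np.round(r["pixel"]),pix2w("wrist",d,*r["pixel"],z=z).round(4), "depth",pix2w("wrist",d,*r["pixel"]).round(4))
s=state(); print(s["clock"],s["position"].round(4),s["orientation"].round(3).tolist())
E
python3 wr.py w1 reacher_grip:.026 reacher_neck:.026 reacher_jaws:.018 stand:0
python3 -c "
from h import *
rects('wrist',[('reacher',.03)])"
```

```text
reacher_grip 0.79 [328. 222.] [ 0.4679 -0.2732  0.026 ] depth [ 0.4614 -0.2734  0.0092]
reacher_neck 0.68 [330. 167.] [ 0.5632 -0.2766  0.026 ] depth [ 0.5668 -0.2761  0.0462]
reacher_jaws 0.65 [330. 169.] [ 0.5585 -0.2765  0.018 ] depth [ 0.5642 -0.2758  0.0489]
stand 0.73 [329. 161.] [ 0.5686 -0.2748  0.    ] depth [ 0.5763 -0.2739  0.0491]
stand 0.21 [329. 165.] [ 0.5608 -0.2755  0.    ] depth [ 0.5692 -0.2745  0.0484]
7.45 [ 0.5596 -0.2655  0.2876] [[1.0, 0.007, 0.0], [0.007, -1.0, 0.0], [0.0, -0.0, -1.0]]
wrist reacher 0.85 [305.9, 65.8, 355.1, 251.6] ctr 565 -272 size 292 75 ang 0.4 mean [ 544. -268.]
```

View pics/w1.png

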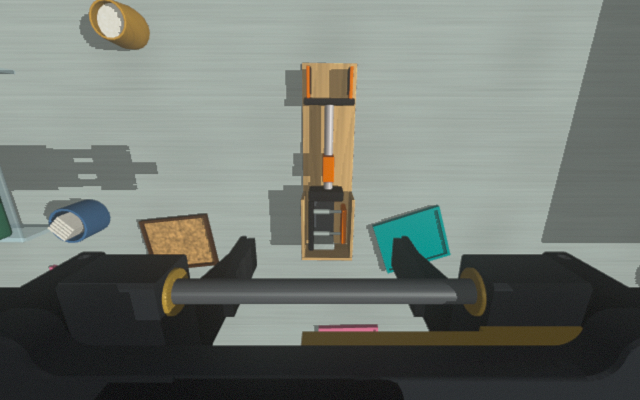

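The close view shows the orange neck at (328,168) in the wooden stand, with open jaws at (330,80), and this is the right reacher. I'll go lower and look once more.

>>> send_rows([
  [[0.1,0.28,1],0],
  [[0,0,1],0],
  [[0,0,1],0],
  [[0,0,1],0],
  [[0,0,0.3],0],
  [[0,0,0],0],
  [[0,0,0],0],
  [[0,0,0],0],
])

```text
clock: 8.17
position: [0.5643, -0.2754, 0.1613]
orientation: [[1.0, 0.006, 0.004], [0.006, -1.0, -0.002], [0.004, 0.002, -1.0]]
ft_force: [0.3, -0.6, 0.4]
grip_width: 1.001
grip_force: 0.0
```

```bash
python3 wr.py w2 reacher_neck:.026
python3 - <<'E'
from h import *
p=cv2.imread("pics/w2.png"); h=cv2.cvtColor(p,cv2.COLOR_BGR2HSV)
m=cv2.inRange(h,(5,190,120),(18,255,255)); m[:, :280]=0; m[:,380:]=0
n,l,s,ce=cv2.connectedComponentsWithStats(m)
for k in range(1,n):
    if s[k,4]>40: 
        x,y,w,hh,a=s[k]; print(s[k],pix2w("wrist",None,x,y,z=.048).round(4),pix2w("wrist",None,x+w,y+hh,z=.048).round(4))
E
```

```text
reacher_neck 0.62 [328. 189.] [ 0.5643 -0.2803  0.026 ] depth [ 0.5703 -0.2798  0.0493]
8.2667 [ 0.5643 -0.2757  0.1613] [[1.0, 0.006, 0.004], [0.006, -1.0, -0.003], [0.004, 0.003, -1.0]]
[296  51   6  45 180] [ 0.7066 -0.2474  0.048 ] [ 0.6661 -0.2525  0.048 ]
[356  52   6  45 178] [ 0.7061 -0.3051  0.048 ] [ 0.6655 -0.3128  0.048 ]
[319 177  16  34 510] [ 0.5834 -0.2696  0.048 ] [ 0.5443 -0.2878  0.048 ]
[344 248   7  30 149] [ 0.498  -0.2992  0.048 ] [ 0.4575 -0.3089  0.048 ]
```

View pics/w2.png

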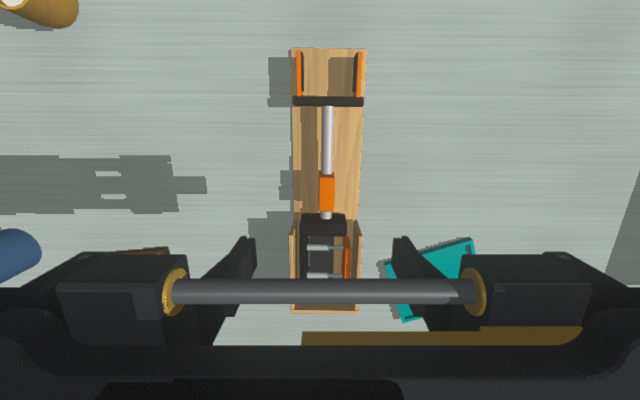

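>>> send_rows([
  [[0,0.1,1],0],
  [[0,0,1],0],
  [[0,0,1],0],
  [[0,0,1],0],
  [[0,0,0.7],0],
  [[0,0,0.3],0],
  [[0,0,0],0],
  [[0,0,0],0],
])

```text
clock: 8.93
position: [0.5637, -0.2785, 0.0097]
orientation: [[1.0, 0.006, 0.001], [0.006, -1.0, -0.001], [0.001, 0.001, -1.0]]
ft_force: [-0.7, -0.5, -0.4]
grip_width: 0.999
grip_force: 0.0
```

>>> send_rows([
  [[0,0,0],0],
  [[0,0,0],0],
  [[0,0,0],0],
  [[0,0,0],0],
  [[0,0,0],0],
  [[0,0,0],0],
  [[0,0,0],0],
  [[0,0,0],0],
], gripper=1)

```text
clock: 9.6
position: [0.5627, -0.2779, 0.0083]
orientation: [[1.0, 0.006, -0.0], [0.006, -1.0, 0.0], [-0.0, -0.0, -1.0]]
ft_force: [-0.5, -0.8, 0.1]
grip_width: 0.476
grip_force: 0.0
```

>>> send_rows([
  [[0,0,0],0],
  [[0,0,0],0],
  [[0,0,0],0],
  [[0,0,0],0],
  [[0,0,0],0],
  [[0,0,0],0],
  [[0,0,0],0],
])

```text
clock: 10.18
position: [0.5628, -0.2778, 0.0083]
orientation: [[1.0, 0.006, -0.0], [0.006, -1.0, 0.0], [-0.0, -0.0, -1.0]]
ft_force: [-0.3, -0.3, -0.5]
grip_width: 0.203
grip_force: 30.0
```

>>> send_rows([
  [[0,0,-0.3],0],
  [[0,0,-0.5],0],
  [[0,0,-0.7],0],
  [[0,0,-0.7],0],
  [[0,0,-0.7],0],
  [[0,0,-0.6],0],
  [[0,0,-0.3],0],
  [[0,0,0],0],
  [[0,0,0],0],
])

```text
clock: 10.93
position: [0.5628, -0.2779, 0.1223]
orientation: [[1.0, 0.006, 0.0], [0.006, -1.0, -0.0], [0.0, 0.0, -1.0]]
ft_force: [-0.6, -0.7, -3.1]
grip_width: 0.202
grip_force: 30.0
```

>>> send_rows([
  [[0,0,0],-0.6],
  [[0,0,0],-0.9],
  [[0,0,0],-1],
  [[0,0,0],-1],
  [[0,0,0],-1],
  [[0,0,0],-1],
  [[0,0,0],-1],
  [[0,0,0],-1],
  [[0,0,0],-1],
  [[0,0,0],-1],
])

```text
clock: 11.77
position: [0.5614, -0.2769, 0.1197]
orientation: [[0.718, 0.696, -0.004], [0.696, -0.718, 0.002], [-0.001, -0.004, -1.0]]
ft_force: [0.1, -0.6, -2.6]
grip_width: 0.202
grip_force: 30.0
```

>>> send_rows([
  [[0,0,0],-1],
  [[0,0,0],-1],
  [[0,0,0],-1],
  [[0,0,0],-1],
  [[0,0,0],-1],
  [[0,0,0],-1],
  [[0,0,0],-1],
  [[0,0,0],-1],
  [[0,0,0],-1],
  [[0,0,0],-1],
])

```text
clock: 12.6
position: [0.5613, -0.2768, 0.1196]
orientation: [[0.001, 1.0, -0.004], [1.0, -0.001, 0.003], [0.003, -0.004, -1.0]]
ft_force: [0.3, -0.2, -2.3]
grip_width: 0.203
grip_force: 30.0
```

>>> send_rows([
  [[0.6,0.17,0],0],
  [[1,0.17,0],0],
  [[1,0.17,0],0],
  [[1,0.17,0],0],
  [[1,0.17,0],0],
  [[1,0.17,0],0],
  [[1,0.17,0],0],
  [[1,0.17,0],0],
  [[1,0.17,0],0],
  [[1,0.17,0],0],
])

```text
clock: 13.43
position: [0.6136, 0.0116, 0.1198]
orientation: [[0.005, 1.0, -0.004], [1.0, -0.005, 0.001], [0.001, -0.004, -1.0]]
ft_force: [0.2, -0.2, -3.1]
grip_width: 0.205
grip_force: 30.0
```

>>> send_rows([
  [[0.5,0,0],0],
  [[0,0,0],0],
  [[0,0,0],0],
  [[0,0,0],0],
])

```text
clock: 13.77
position: [0.6145, 0.024, 0.1212]
orientation: [[0.005, 1.0, -0.002], [1.0, -0.005, -0.001], [-0.001, -0.002, -1.0]]
ft_force: [-0.3, -0.3, -2.1]
grip_width: 0.203
grip_force: 30.0
```

```bash
python3 - <<'E'
from h import *
p,d=capture("scene"); 
cv2.imwrite("pics/s1.png",cv2.resize(p[100:350,180:520],None,fx=2,fy=2))
for t in ["reacher_grip","reacher_neck","reacher_jaws"]:
    for r in place_of(t,"scene")[:1]: print(t,r["confidence"],r["pixel"],pix2w("scene",d,*r["pixel"]).round(3))
print(state()["position"])
E
```

```text
reacher_grip 0.72 [332.2, 225.9] [ 0.612 -0.065  0.119]
reacher_neck 0.61 [359.9, 205.5] [0.632 0.014 0.153]
reacher_jaws 0.23 [329.8, 227.2] [ 0.61  -0.072  0.119]
[0.61519313 0.02352371 0.12221597]
```

View pics/s1.png

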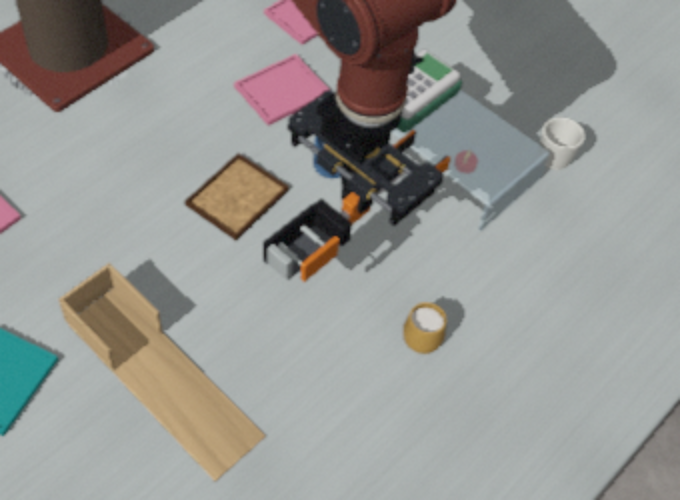

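The view shows the reacher held level by its neck, with the grip at about (305,245) and the jaws short of the riser. Next I lay it down.

>>> send_rows([
  [[0,0,0.6],0],
  [[0,0,0.9],0],
  [[0,0,0.9],0],
  [[0,0,0.6],0],
  [[0,0,0.4],0],
  [[0,0,0.2],0],
  [[0,0,0.15],0],
  [[0,0,0.1],0],
  [[0,0,0],0],
  [[0,0,0],0],
])

```text
clock: 14.8
position: [0.6163, 0.0247, 0.008]
orientation: [[0.005, 1.0, 0.002], [1.0, -0.005, -0.0], [-0.0, 0.002, -1.0]]
ft_force: [-0.1, 0.2, -2.1]
grip_width: 0.204
grip_force: 30.0
```

>>> send_rows([
  [[0,0,0],0],
  [[0,0,0],0],
  [[0,0,0],0],
  [[0,0,0],0],
  [[0,0,0],0],
  [[0,0,0],0],
  [[0,0,0],0],
  [[0,0,0],0],
  [[0,0,0],0],
  [[0,0,0],0],
], gripper=0)

```text
clock: 15.63
position: [0.6153, 0.0249, 0.0068]
orientation: [[0.005, 1.0, -0.0], [1.0, -0.005, 0.0], [0.0, -0.0, -1.0]]
ft_force: [-0.0, 0.6, -0.1]
grip_width: 0.878
grip_force: 0.0
```

>>> send_rows([
  [[0,0,-0.8],0],
  [[0,0,-1],0],
  [[0,0,-1],0],
  [[-0.4,0,-1],0],
  [[-0.7,0,-1],0],
  [[-0.7,0,-0.6],0],
  [[-0.7,0,0],0],
  [[-0.3,0,0],0],
  [[0,0,0],0],
  [[0,0,0],0],
])

```text
clock: 16.47
position: [0.614, -0.0588, 0.1675]
orientation: [[0.006, 1.0, -0.002], [1.0, -0.006, 0.001], [0.001, -0.002, -1.0]]
ft_force: [-0.2, -0.0, -0.1]
grip_width: 0.999
grip_force: 0.0
```

```bash
python3 wr.py w3 reacher_grip:.022 reacher_neck:.022 reacher_jaws:.014 key_center:.008 sugar_pot:0
python3 - <<'E'
from h import *
p=cv2.imread("pics/w3.png"); h=cv2.cvtColor(p,cv2.COLOR_BGR2HSV)
m=cv2.inRange(h,(5,190,100),(18,255,255))
n,l,s,ce=cv2.connectedComponentsWithStats(m)
for k in range(1,n):
    if s[k,4]>40: 
        x,y,w,hh,a=s[k]; print(s[k],[(zz,pix2w("wrist",None,x,y,z=zz).round(4)[:2].tolist(),pix2w("wrist",None,x+w,y+hh,z=zz).round(4)[:2].tolist()) for zz in (.027,.044)])
E
```

```text
reacher_grip 0.7 [324. 196.] [ 0.6138 -0.0685  0.022 ] depth [ 0.6137 -0.0732  0.0054]
sugar_pot 0.92 [190.   2.] [0.4697 0.1436 0.    ] depth [0.4842 0.1319 0.0355]
16.7667 [ 0.6146 -0.0581  0.1682] [[0.004, 1.0, -0.001], [1.0, -0.004, 0.0], [0.0, -0.001, -1.0]]
[318  95  16  38 593] [(0.027, [0.6088, 0.0471], [0.6266, 0.0065]), (0.044, [0.6092, 0.046], [0.626, 0.0076])]
[345 175   7  48 264] [(0.027, [0.64, -0.0421], [0.65, -0.1035]), (0.044, [0.6388, -0.0386], [0.6482, -0.0967])]
```

View pics/w3.png

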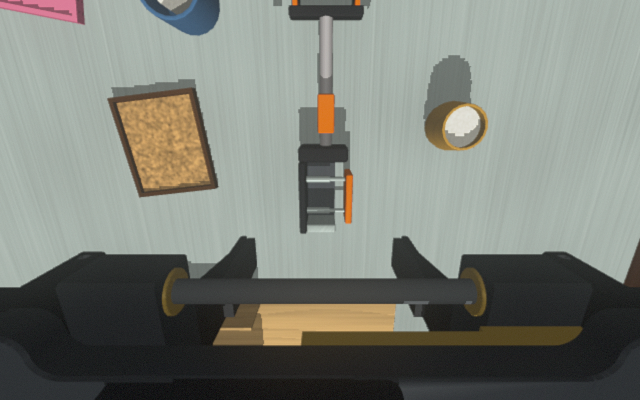

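The grip lies below at (326,195), with its fixed plate on the left and the orange trigger on the right at (348,198). It is parallel to y with its origin at about (0.617, -0.068).

>>> send_rows([
  [[0.07,0.08,0.8],0],
  [[0,0,1],0],
  [[0,0,1],0],
  [[0,0,1],0],
  [[0,0,0.8],0],
  [[0,0,0.5],0],
  [[0,0,0.3],0],
  [[0,0,0],0],
  [[0,0,0],0],
])

```text
clock: 17.52
position: [0.6174, -0.0568, 0.007]
orientation: [[0.005, 1.0, -0.0], [1.0, -0.005, 0.0], [0.0, -0.0, -1.0]]
ft_force: [0.5, -0.6, -1.0]
grip_width: 0.996
grip_force: 0.0
```

>>> send_rows([
  [[0,0,0],0],
  [[0,0,0],0],
  [[0,0,0],0],
  [[0,0,0],0],
  [[0,0,0],0],
  [[0,0,0],0],
  [[0,0,0],0],
  [[0,0,0],0],
], gripper=0.33)

```text
clock: 18.18
position: [0.6163, -0.0571, 0.0075]
orientation: [[0.005, 1.0, -0.002], [1.0, -0.005, -0.0], [-0.0, -0.002, -1.0]]
ft_force: [-7.1, -0.3, 8.6]
grip_width: 0.678
grip_force: 16.1
```

>>> send_rows([
  [[0,0,0],0],
  [[0,0,0],0],
  [[0,0,0],0],
])

```text
clock: 18.43
position: [0.6161, -0.0571, 0.0075]
orientation: [[0.005, 1.0, -0.003], [1.0, -0.005, -0.0], [-0.0, -0.003, -1.0]]
ft_force: [-6.7, -0.6, 7.6]
grip_width: 0.675
grip_force: 16.2
```

```bash
python3 wr.py w4 reacher_grip:.022
python3 - <<'E'
from h import *
s=state();print(s["ft_force"],s["wrist_torque"],s["grip_width"],s["grip_force"])
p,d=capture("scene"); cv2.imwrite("pics/s2.png",cv2.resize(p[100:300,250:500],None,fx=3,fy=3))
E
```

```text
reacher_grip 0.88 [325. 258.] [ 0.6172 -0.0665  0.022 ] depth [ 0.6172 -0.0754  0.0056]
18.5333 [ 0.6161 -0.0571  0.0075] [[0.005, 1.0, -0.003], [1.0, -0.005, -0.0], [-0.0, -0.003, -1.0]]
[-6.38257974 -0.61470241  8.59691672] [-0.0773161   1.32594661  0.08623062] 0.6730173942570375 16.247460544109344
```

View pics/s2.png

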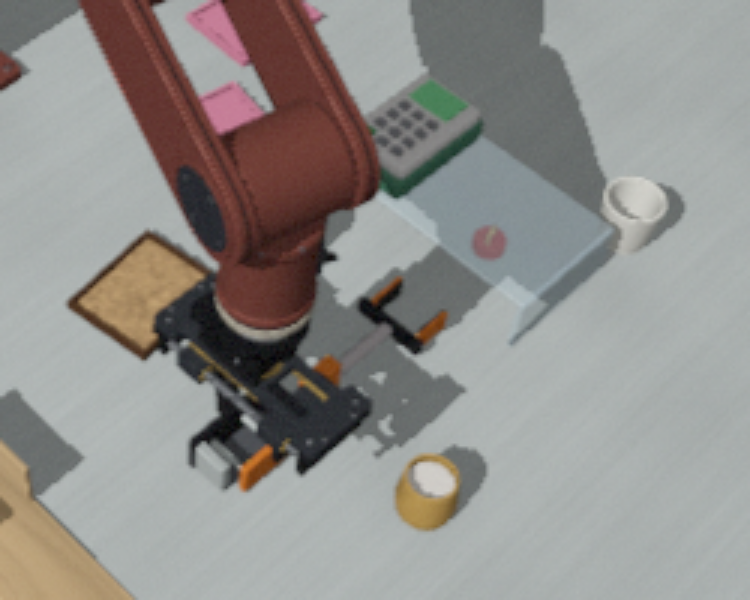

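The jaws, at about (410,315), point straight at the key at (489,240), and the jug and cup are clear of the path. I lift slightly to unload the counter, then slide in.

>>> send_rows([
  [[0,0,-0.1],0],
  [[0,-0.06,0],0],
  [[0,-0.06,0],0],
  [[0.3,0,0],0],
  [[0.5,0,0],0],
  [[0.5,0,0],0],
  [[0.5,0,0],0],
  [[0,0,0],0],
  [[0,0,0],0],
])

```text
clock: 19.33
position: [0.6138, -0.0009, 0.0097]
orientation: [[0.002, 1.0, -0.0], [1.0, -0.002, -0.0], [-0.0, -0.0, -1.0]]
ft_force: [-0.2, -0.1, -3.1]
grip_width: 0.675
grip_force: 12.9
```

```bash
cat > tp.py <<'E'
from h import *
import sys
for c in ["top","scene"]:
    p,d=capture(c); cv2.imwrite(f"pics/{sys.argv[1]}_{c}.png",p); h=cv2.cvtColor(p,cv2.COLOR_BGR2HSV)
    b=(150,60,330,260) if c=="top" else (250,100,480,300)
    m=cv2.inRange(h,(5,150,70),(18,255,255)); q=np.zeros_like(m); q[b[1]:b[3],b[0]:b[2]]=m[b[1]:b[3],b[0]:b[2]]
    n,l,s,ce=cv2.connectedComponentsWithStats(q)
    for k in range(1,n):
        if s[k,4]>8: print(c,s[k].tolist(),pix2w(c,None,*ce[k],z=.027).round(4)[:2])
    im=p[b[1]:b[3],b[0]:b[2]].astype(int);r=((im[...,2]-(im[...,0]+im[...,1])//2>12)&(abs(im[...,0]-im[...,1])<40)&(q[b[1]:b[3],b[0]:b[2]]==0)).astype(np.uint8)
    n,l,s,ce=cv2.connectedComponentsWithStats(r)
    for k in range(1,n):
        if 30<s[k,4]<200: print(c,"red?",s[k].tolist(),pix2w(c,None,*(ce[k]+b[:2]),z=.014).round(4)[:2])
s=state();print(s["clock"],s["position"].round(4),s["ft_force"].round(1),s["grip_width"]*87,s["grip_force"])
E
python3 tp.py a1
```

```text
top [242, 141, 7, 2, 12] [0.6444 0.1975]
top [287, 147, 5, 7, 24] [0.6182 0.0696]
top [242, 160, 7, 2, 12] [0.5882 0.1993]
top red? [62, 88, 11, 11, 89] [0.6137 0.282 ]
scene [386, 182, 9, 8, 16] [0.5881 0.2068]
scene [401, 193, 9, 9, 39] [0.6472 0.2054]
scene [369, 207, 7, 7, 29] [0.6106 0.1043]
scene [344, 234, 11, 16, 95] [ 0.6387 -0.0221]
scene red? [0, 17, 7, 13, 62] [0.0957 0.0868]
scene red? [158, 75, 11, 12, 94] [0.6167 0.2802]
scene red? [37, 97, 13, 10, 64] [ 0.4284 -0.0335]
scene red? [78, 101, 23, 19, 68] [0.5388 0.0377]
scene red? [144, 154, 9, 19, 32] [0.7724 0.0341]
19.4333 [ 0.614  -0.0024  0.0098] [-0.  -0.3 -2.7] 58.58815933607776 12.851125001907349
```

>>> send_rows([
  [[0.3,-0.07,0],0],
  [[0.4,0,0],0],
  [[0.5,0,0],0],
  [[0.5,0,0],0],
  [[0.4,0,0],0],
  [[0.35,0,0],0],
  [[0,0,0],0],
  [[0,0,0],0],
])

```text
clock: 20.1
position: [0.6121, 0.0714, 0.0098]
orientation: [[0.003, 1.0, -0.0], [1.0, -0.003, -0.0], [-0.0, -0.0, -1.0]]
ft_force: [-0.1, -1.2, -3.3]
grip_width: 0.672
grip_force: 12.9
```

```bash
python3 tp.py a2; python3 - <<'E'
import cv2
a=cv2.imread("pics/a2_top.png")[90:240,170:330]; b=cv2.imread("pics/a2_scene.png")[130:230,340:480]
import numpy as np
a=cv2.resize(a,(400,375),interpolation=cv2.INTER_CUBIC); b=cv2.resize(b,(400,286),interpolation=cv2.INTER_CUBIC)
o=np.zeros((375,800,3),np.uint8); o[:,:400]=a; o[:286,400:]=b; cv2.imwrite("pics/a2.png",o)
E
```

```text
top [258, 148, 9, 6, 53] [0.6173 0.1486]
top red? [62, 88, 11, 11, 88] [0.6137 0.2819]
top red? [60, 101, 14, 3, 38] [0.5873 0.2831]
scene [388, 193, 5, 4, 11] [0.6086 0.182 ]
scene [361, 218, 12, 16, 92] [0.637  0.0506]
scene red? [0, 17, 7, 13, 61] [0.0954 0.0869]
scene red? [158, 75, 17, 14, 116] [0.6244 0.2852]
scene red? [96, 85, 24, 19, 59] [0.5349 0.1193]
scene red? [36, 94, 23, 13, 98] [ 0.4305 -0.0261]
scene red? [144, 154, 9, 19, 31] [0.7721 0.0342]
20.2 [0.6123 0.0703 0.0098] [-0.3 -0.2 -3. ] 58.8629947251368 12.851488441228867
```

View pics/a2.png

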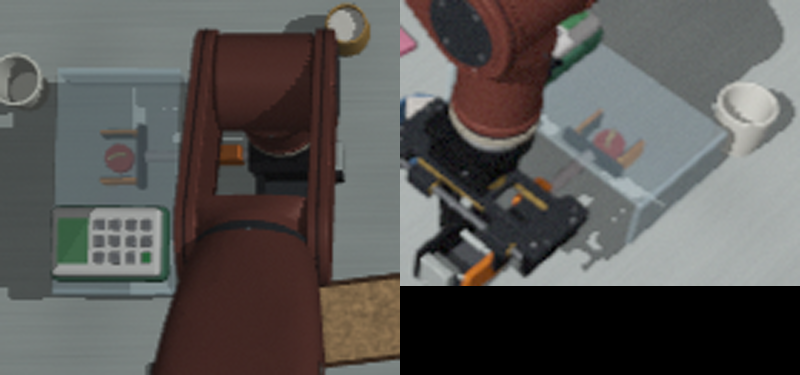

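The key at (118,157) lies centred between the jaws in both views, so I squeeze.

>>> send_rows([
  [[0,0,0],0],
  [[0,0,0],0],
  [[0,0,0],0],
  [[0,0,0],0],
  [[0,0,0],0],
  [[0,0,0],0],
  [[0,0,0],0],
  [[0,0,0],0],
], gripper=1)

```text
clock: 20.87
position: [0.6123, 0.0704, 0.0099]
orientation: [[0.005, 1.0, 0.0], [1.0, -0.005, -0.0], [-0.0, 0.0, -1.0]]
ft_force: [-0.6, -0.4, -2.1]
grip_width: 0.558
grip_force: 30.0
```

```bash
python3 tp.py a3; python3 - <<'E'
import cv2
import numpy as np
a=cv2.imread("pics/a3_top.png")[125:175,185:235]; b=cv2.imread("pics/a3_scene.png")[160:200,385:435]
a=cv2.resize(a,(400,400),interpolation=cv2.INTER_CUBIC); b=cv2.resize(b,(400,320),interpolation=cv2.INTER_CUBIC)
o=np.zeros((400,800,3),np.uint8); o[:,:400]=a; o[:320,400:]=b; cv2.imwrite("pics/a3.png",o)
E
```

```text
top [259, 146, 8, 7, 48] [0.6229 0.1469]
top red? [60, 86, 15, 13, 124] [0.6147 0.2824]
scene [389, 194, 5, 4, 11] [0.6141 0.1816]
scene [360, 217, 12, 16, 94] [0.633  0.0496]
scene red? [0, 17, 7, 13, 63] [0.0953 0.087 ]
scene red? [159, 76, 16, 12, 106] [0.6247 0.2859]
scene red? [98, 86, 23, 19, 60] [0.5443 0.1185]
scene red? [145, 154, 8, 19, 31] [0.7734 0.0335]
20.9667 [0.6123 0.0705 0.0099] [-0.1 -0.1 -1.6] 48.49556968495092 29.981073439121246
```

View pics/a3.png

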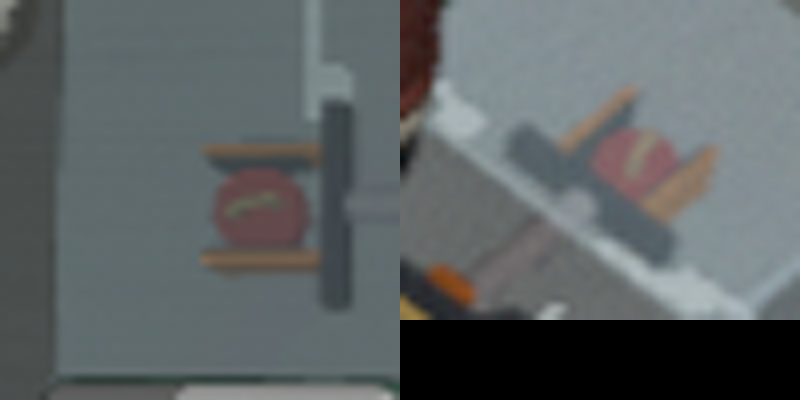

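The jaws have closed on the key at (260,208), so I draw it out.

>>> send_rows([
  [[0,0,-0.1],0],
  [[-0.2,0,0],0],
  [[-0.4,0,0],0],
  [[-0.5,0,0],0],
  [[-0.5,0,0],0],
  [[-0.5,0,0],0],
  [[-0.5,0,0],0],
  [[-0.5,0,0],0],
  [[-0.5,0,0],0],
  [[-0.5,0,0],0],
])

```text
clock: 21.8
position: [0.6115, -0.0544, 0.0128]
orientation: [[0.006, 1.0, 0.0], [1.0, -0.006, -0.0], [-0.0, 0.0, -1.0]]
ft_force: [-0.3, -0.0, -3.8]
grip_width: 0.56
grip_force: 30.0
```

>>> send_rows([
  [[-0.5,0,0],0],
  [[-0.5,0,0],0],
  [[-0.5,0,-0.1],0],
  [[-0.5,0,-0.3],0],
  [[-0.5,0,-0.3],0],
  [[-0.4,0,-0.3],0],
  [[-0.3,0,0],0],
  [[0,0,0],0],
  [[0,0,0],0],
])

```text
clock: 22.55
position: [0.6112, -0.1489, 0.0431]
orientation: [[0.006, 1.0, 0.0], [1.0, -0.006, 0.0], [0.0, 0.0, -1.0]]
ft_force: [-0.3, 0.2, -3.3]
grip_width: 0.561
grip_force: 30.0
```

```bash
python3 tp.py a4; python3 - <<'E'
import cv2
import numpy as np
a=cv2.imread("pics/a4_top.png")[100:220,210:370]; b=cv2.imread("pics/a4_scene.png")[140:300,240:460]
a=cv2.resize(a,(400,300),interpolation=cv2.INTER_CUBIC); b=cv2.resize(b,(400,291),interpolation=cv2.INTER_CUBIC)
o=np.zeros((300,800,3),np.uint8); o[:,:400]=a; o[:291,400:]=b; cv2.imwrite("pics/a4.png",o)
E
```

```text
top [285, 140, 14, 2, 27] [0.646  0.0613]
top [285, 154, 14, 2, 28] [0.6046 0.0622]
top red? [150, 31, 18, 21, 143] [0.7599 0.0131]
top red? [135, 83, 12, 11, 103] [0.6256 0.0661]
scene [355, 206, 11, 8, 20] [0.5856 0.0786]
scene [364, 211, 5, 7, 19] [0.6075 0.0792]
scene [365, 214, 11, 10, 58] [0.628  0.0762]
scene [330, 231, 11, 11, 72] [ 0.6015 -0.0348]
scene [302, 262, 13, 14, 106] [ 0.619  -0.1593]
scene red? [110, 108, 13, 14, 81] [0.6018 0.0822]
scene red? [36, 127, 11, 14, 40] [ 0.5035 -0.1124]
scene red? [144, 154, 9, 19, 31] [0.7722 0.0342]
22.65 [ 0.6106 -0.1477  0.0422] [ 0.5 -0.3 -2. ] 48.927411285048166 29.977006316184998
```

View pics/a4.png

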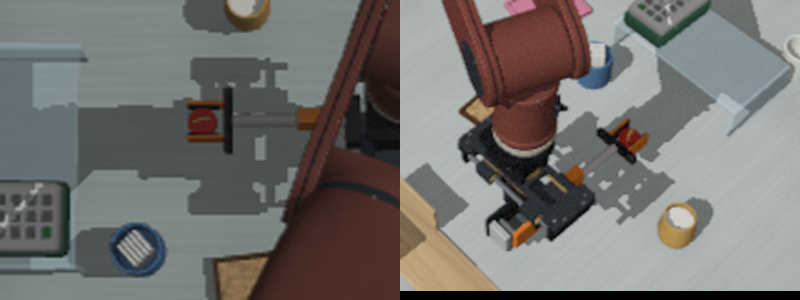

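The key at (203,122) is clear of the riser and held in the jaws. I swing towards the tray.

>>> send_rows([
  [[0,0,0],-0.5],
  [[0,0,0],-0.8],
  [[0,0,0],-0.9],
  [[0,0,0],-0.9],
  [[0,0,0],-0.9],
  [[0,0,0],-0.9],
  [[0,0,0],-0.9],
  [[0,0,0],-0.9],
  [[0,0,0],-0.9],
  [[0,0,0],-0.9],
])

```text
clock: 23.48
position: [0.6107, -0.1471, 0.0421]
orientation: [[-0.629, 0.778, -0.001], [0.778, 0.629, 0.001], [0.001, -0.0, -1.0]]
ft_force: [0.9, -0.7, -3.1]
grip_width: 0.562
grip_force: 30.0
```

>>> send_rows([
  [[0,0,0],-0.9],
  [[0,0,0],-0.9],
  [[0,0,0],-0.9],
  [[0,0,0],-0.9],
  [[0,0,0],-0.9],
  [[0,0,0],-0.9],
  [[0,0,0],-0.9],
  [[0,0,0],-0.9],
  [[0,0,0],-0.9],
  [[0,0,0],-0.9],
])

```text
clock: 24.32
position: [0.6108, -0.1471, 0.0421]
orientation: [[-0.985, 0.17, -0.001], [0.17, 0.985, 0.001], [0.001, 0.001, -1.0]]
ft_force: [-0.6, -0.4, -2.8]
grip_width: 0.559
grip_force: 30.0
```

>>> send_rows([
  [[0,0,0],-0.9],
  [[0,0,0],-0.7],
  [[0,0,0],-0.5],
  [[-0.12,0.4,0],0],
  [[-0.12,0.7,0],0],
  [[-0.12,0.8,0],0],
  [[-0.12,0.8,0],0],
  [[-0.12,0.8,0],0],
  [[-0.12,0.6,0],0],
  [[0,0.4,0],0],
])

```text
clock: 25.15
position: [0.6338, -0.0099, 0.0424]
orientation: [[-1.0, 0.006, -0.0], [0.006, 1.0, 0.001], [0.0, 0.001, -1.0]]
ft_force: [-0.5, -0.3, -2.2]
grip_width: 0.561
grip_force: 29.9
```

>>> send_rows([
  [[0,0,0],0],
  [[0,0,0],0],
  [[0,0,0],0],
])

```text
clock: 25.4
position: [0.6335, -0.014, 0.0426]
orientation: [[-1.0, 0.008, -0.0], [0.008, 1.0, -0.0], [0.0, -0.0, -1.0]]
ft_force: [-0.1, -0.3, -2.6]
grip_width: 0.561
grip_force: 30.0
```

```bash
python3 - <<'E'
from h import *
s=state(); P=s["position"]; print(P.round(4),s["orientation"].round(3).tolist(),s["grip_width"],s["ft_force"].round(1))
im={}
for c in ["top","scene"]:
    p,d=capture(c); im[c]=p
    for t in ["tray_floor","key_center","reacher_jaws"]:
        for r in place_of(t,c)[:3]: print(c,t,round(r["confidence"],2),np.round(r["pixel"]),pix2w(c,d,*r["pixel"],z=.005 if t[0]=="t" else .048).round(4))
p,d=capture("wrist")
for t in ["key_center","reacher_jaws","tray_floor"]:
    for r in place_of(t,"wrist")[:2]: print("w",t,round(r["confidence"],2),np.round(r["pixel"]),pix2w("wrist",d,*r["pixel"],z=.005 if t[0]=="t" else .048).round(4))
a=cv2.resize(im["top"][130:290,230:390],(300,300)); b=cv2.resize(im["scene"][140:290,230:380],(300,300))
o=np.zeros((500,600,3),np.uint8); o[:300,:300]=a; o[:300,300:]=b; o[300:,:320]=cv2.resize(p,(320,200)); cv2.imwrite("pics/b1.png",o)
E
```

```text
[ 0.6335 -0.014   0.0426] [[-1.0, 0.008, -0.0], [0.008, 1.0, -0.0], [0.0, -0.0, -1.0]] 0.5611388875231255 [-0.1 -0.3 -2.6]
top tray_floor 0.81 [460. 215.] [ 0.423  -0.4264  0.005 ]
top tray_floor 0.78 [316. 218.] [ 0.4186 -0.0072  0.005 ]
top tray_floor 0.78 [248. 256.] [0.312  0.1914 0.005 ]
scene tray_floor 0.92 [164. 210.] [ 0.1884 -0.3187  0.005 ]
scene tray_floor 0.89 [302. 200.] [ 0.4342 -0.0061  0.005 ]
scene tray_floor 0.82 [320. 145.] [0.314  0.1866 0.005 ]
scene key_center 0.62 [297. 191.] [ 0.425  -0.0152  0.048 ]
scene reacher_jaws 0.7 [296. 189.] [ 0.42   -0.0141  0.048 ]
```

View pics/b1.png

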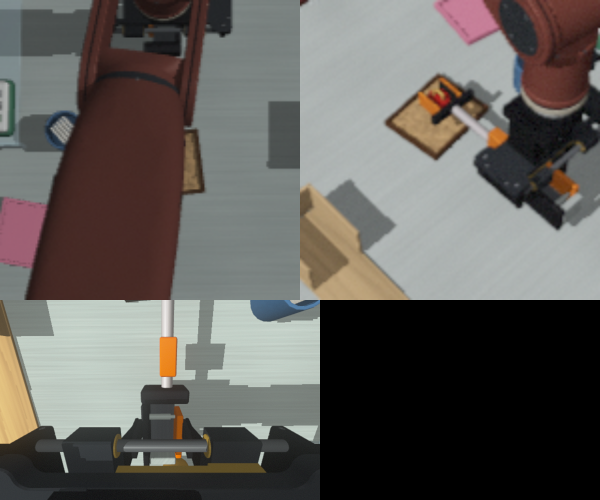

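The scene crop shows the key held over the dark tray, near its middle. I lower it.

>>> send_rows([
  [[0,0.1,0.2],0],
  [[0,0,0.3],0],
  [[0,0,0.2],0],
  [[0,0,0.1],0],
  [[0,0,0.08],0],
  [[0,0,0],0],
  [[0,0,0],0],
])

```text
clock: 26.58
position: [0.6337, -0.0107, 0.0162]
orientation: [[-1.0, 0.008, -0.0], [0.008, 1.0, 0.0], [0.0, 0.0, -1.0]]
ft_force: [-0.1, 0.5, -2.7]
grip_width: 0.559
grip_force: 30.0
```

```bash
python3 - <<'E'
from h import *
s=state(); print(s["position"].round(4),s["ft_force"].round(1),s["wrist_torque"].round(2))
p,d=capture("scene")
for t in ["key_center","reacher_jaws","reacher_neck","reacher_grip"]:
    for r in place_of(t,"scene")[:1]: print(t,round(r["confidence"],2),np.round(r["pixel"]),pix2w("scene",d,*r["pixel"],z=.02).round(4),"depth",pix2w("scene",d,*r["pixel"]).round(4))
E
```

```text
[ 0.6337 -0.0107  0.0162] [-0.1  0.5 -2.7] [ 0.01 -0.11 -0.02]
key_center 0.4 [299. 196.] [ 0.4277 -0.0097  0.02  ] depth [ 0.429  -0.0109  0.0223]
reacher_jaws 0.86 [297. 194.] [ 0.4172 -0.0079  0.02  ] depth [ 0.4195 -0.01    0.024 ]
reacher_neck 0.76 [332. 219.] [0.552  0.0012 0.02  ] depth [ 0.6128 -0.067   0.152 ]
reacher_grip 0.86 [355. 242.] [ 0.6477 -0.0059  0.02  ] depth [ 0.644  -0.0007  0.01  ]
```

>>> send_rows([
  [[0,0,0.06],0],
  [[0,0,0],0],
  [[0,0,0],0],
])

```text
clock: 27.08
position: [0.6338, -0.0107, 0.0147]
orientation: [[-1.0, 0.008, 0.0], [0.008, 1.0, -0.0], [-0.0, -0.0, -1.0]]
ft_force: [0.3, -0.6, -2.5]
grip_width: 0.56
grip_force: 30.0
```

>>> send_rows([
  [[0,0.07,0],0],
  [[0,0.1,0],0],
  [[0,0,0],0],
  [[0,0,0],0],
  [[0,0,0],0],
  [[0,0,0],0],
], gripper=0.32)

```text
clock: 27.58
position: [0.6338, -0.0056, 0.0146]
orientation: [[-1.0, 0.008, -0.0], [0.008, 1.0, -0.0], [0.0, -0.0, -1.0]]
ft_force: [-0.2, -0.3, -2.9]
grip_width: 0.678
grip_force: 12.6
```

```bash
python3 - <<'E'
from h import *
s=state(); print(s["position"].round(4),s["ft_force"].round(1),s["wrist_torque"].round(2),s["grip_width"],s["grip_force"])
p,d=capture("scene")
cv2.imwrite("pics/b2.png",cv2.resize(p[150:270,250:390],None,fx=5,fy=5,interpolation=cv2.INTER_CUBIC))
E
```

```text
[ 0.6338 -0.0056  0.0146] [-0.2 -0.3 -2.9] [ 0.06 -0.   -0.01] 0.6777224303078238 12.636259943246841
```

View pics/b2.png

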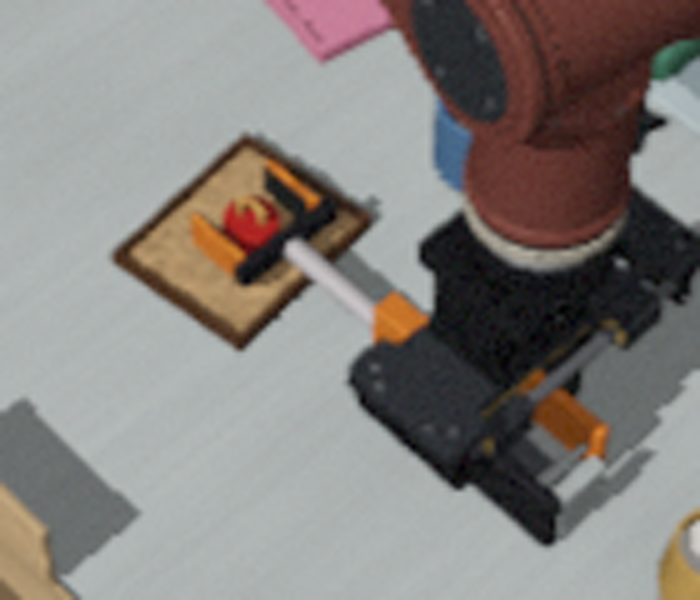

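The key lies flat in the tray at (250,222) with the jaws open on both sides. I lift straight up, move off and lay the reacher down.

>>> send_rows([
  [[0,0,-0.1],0],
  [[0,0,-0.25],0],
  [[0,0,-0.4],0],
  [[0,0,-0.4],0],
  [[0,0,-0.4],0],
  [[0,0,-0.2],0],
  [[0,-0.2,0],0],
  [[0,-0.5,0],0],
  [[0,-0.7,0],0],
  [[0,-0.7,0],0],
])

```text
clock: 28.47
position: [0.6325, -0.0699, 0.0663]
orientation: [[-1.0, 0.007, -0.001], [0.007, 1.0, -0.0], [0.001, -0.0, -1.0]]
ft_force: [0.5, 0.1, -2.0]
grip_width: 0.686
grip_force: 12.6
```

>>> send_rows([
  [[0,-0.7,0],0],
  [[0,-0.6,0],0],
  [[0,-0.5,0],0],
  [[0,-0.2,0.2],0],
  [[0,0,0.4],0],
  [[0,0,0.5],0],
  [[0,0,0.4],0],
  [[0,0,0.25],0],
  [[0,0,0.1],0],
  [[0,0,0],0],
])

```text
clock: 29.3
position: [0.6318, -0.1276, 0.0099]
orientation: [[-1.0, 0.007, -0.003], [0.007, 1.0, 0.001], [0.003, 0.001, -1.0]]
ft_force: [-0.2, -0.2, -2.9]
grip_width: 0.683
grip_force: 12.6
```

>>> send_rows([
  [[0,0,0],0],
  [[0,0,0.05],0],
  [[0,0,0],0],
])

```text
clock: 29.55
position: [0.6336, -0.1287, 0.0109]
orientation: [[-1.0, 0.008, 0.001], [0.008, 1.0, -0.0], [-0.001, -0.0, -1.0]]
ft_force: [0.4, 0.3, -2.1]
grip_width: 0.68
grip_force: 12.6
```

>>> send_rows([
  [[0,0,0.07],0],
  [[0,0,0],0],
  [[0,0,0],0],
])

```text
clock: 29.8
position: [0.6329, -0.1286, 0.0082]
orientation: [[-1.0, 0.008, 0.0], [0.008, 1.0, -0.0], [-0.0, -0.0, -1.0]]
ft_force: [0.7, 0.3, -3.7]
grip_width: 0.681
grip_force: 12.6
```

>>> send_rows([
  [[0,0,0],0],
  [[0,0,0],0],
  [[0,0,0],0],
  [[0,0,0],0],
  [[0,0,0],0],
  [[0,0,0],0],
], gripper=0)

```text
clock: 30.3
position: [0.6331, -0.1287, 0.0083]
orientation: [[-1.0, 0.008, 0.0], [0.008, 1.0, -0.0], [-0.0, -0.0, -1.0]]
ft_force: [0.6, -0.5, 0.1]
grip_width: 0.979
grip_force: 0.0
```

>>> send_rows([
  [[0,0,-0.3],0],
  [[0,0,-0.7],0],
  [[0,0,-1],0],
  [[0,0,-1],0],
  [[0,0,-1],0],
  [[-0.7,0,-1],0],
  [[-1,0,0],0],
  [[-1,0,0],0],
  [[0,0,0],0],
  [[0,0,0],0],
])

```text
clock: 31.13
position: [0.7142, -0.129, 0.1572]
orientation: [[-1.0, 0.007, -0.001], [0.007, 1.0, 0.0], [0.001, 0.0, -1.0]]
ft_force: [-0.1, 0.8, -0.6]
grip_width: 0.998
grip_force: 0.0
```

```bash
python3 - <<'E'
from h import *
p,d=capture("wrist")
for t in ["key_center","tray_floor","reacher_jaws","reacher_grip"]:
    for r in place_of(t,"wrist")[:2]: print(t,round(r["confidence"],2),np.round(r["pixel"]),pix2w("wrist",d,*r["pixel"],z=.013).round(4),"depth",pix2w("wrist",d,*r["pixel"]).round(4))
s,_=capture("scene")
rects("scene",[("cup",.03),("sugar_pot",.03),("milk_jug",.03)])
o=np.zeros((600,800,3),np.uint8); o[:600,:800]=cv2.resize(s[120:345,160:460],(800,600)); o[:200,480:]=cv2.resize(p,(320,200)); cv2.imwrite("pics/f.png",o)
st=state();print(st["clock"],st["position"],st["ft_force"].round(1))
E
```

```text
reacher_jaws 0.63 [323. 127.] [ 0.6431 -0.1285  0.013 ] depth [ 0.6434 -0.1285  0.0062]
reacher_grip 0.67 [322. 126.] [ 0.6421 -0.1294  0.013 ] depth [ 0.6424 -0.1294  0.0056]
scene cup 0.64 [447.3, 159.1, 472.7, 185.7] ctr 699 398 size 61 103 ang 26.4 mean [696. 402.]
scene milk_jug 0.87 [380.3, 252.7, 405.2, 280.7] ctr 762 9 size 60 77 ang 39.8 mean [764.   8.]
scene milk_jug 0.66 [450.5, 159.6, 470.7, 182.4] ctr 699 402 size 63 110 ang 35.1 mean [696. 404.]
scene milk_jug 0.42 [207.0, 232.6, 312.6, 342.1] ctr 561 -280 size 100 335 ang 87.8 mean [ 566. -283.]
31.5833 [ 0.71360594 -0.12933523  0.15862555] [0.1 0.3 0.4]
```

View pics/f.png

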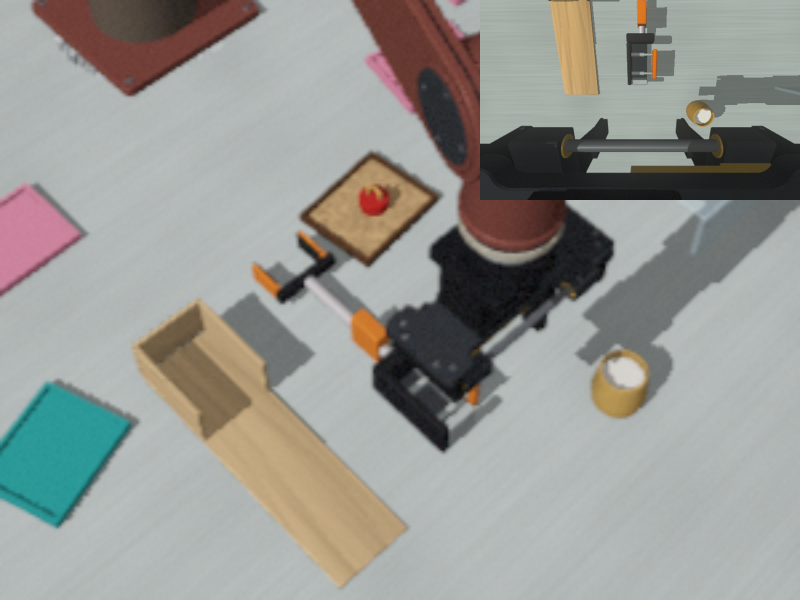

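The key sits flat in the middle of the dark tray at (374,199). The reacher lies flat and clear of the tray, with its jaws open at (290,270), and the robot touches nothing.

```bash
python3 -c "
from workcell import *
print(finish_job())"
```

```text
the job is handed in; nothing more can be done
None
```

The job is handed in at about 32 s of the 72 s allowed. The last pictures show the key flat in the dark wooden tray, the reacher lying clear with its trigger released, and the cup and jug where they were. The arm hid the sugar pot in the final view, but nothing came near it. No verdict came back.

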